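# Lock a spring clamp stud in a T-slot jig

## Task

Take the red-handled clamp stud out of its wooden block, drop its hammer head into the T-slot of the jig board in front of the wooden blank, and slide it along the slot, pushing the blank gently and by feel until it sits firmly against the end stop. Then, staying snug against the blank, push the stud down against its spring, give it a quarter turn so that its head locks under the slot, and let go, leaving the other things on the bench alone.

Things in the scene. Friction and masses are not known exactly. Their poses are not given: they have to be found in the camera images.
- jig: Jig board fixed to the bench: plywood 120 (x) x 280 (y) x 24 mm high, with an aluminium T-slot in its middle. Origin at the centre of its underside. The slot runs the whole length along the board's own y: mouth 14 mm wide, lips 6 mm thick, cavity under them 30 mm wide, 12 mm deep. Two slippery white guide strips, 12 mm high, 53 mm apart, flank it from y = -55 to +135 mm.
- slot_entry (a point): Point on the slot's centre line at the height of the board's top face (24 mm above the bench), 95 mm from the board's origin towards its -y end: a free place to drop the stud in. Axes as the board's.
- board_end (a point): Point on the slot's centre line at the board's +y end, on its top face, 140 mm from the origin. A dark wooden end stop (52 mm wide, 20 mm high) is clamped square across the slot; its working face is somewhere 70 to 110 mm from the board's origin, its place is not reported and must be felt. It does not yield to a gentle push.
- work_center (a point): Centre of the loose wooden blank, 50 (x) x 80 (y) x 25 mm, about 0.07 kg, lying flat on the board over the slot between the guide strips (1.5 mm clearance each side), its length along the slot, between slot_entry and the end stop, 15 mm or more short of the stop.
- work_near (a point): Centre of the blank's end face that looks to the board's -y end, 40 mm from its centre, 12.5 mm above the board's top; axes as the blank's. The stud's foot pushes here.
- stud: Clamp stud, upright. Origin: centre of the underside of its steel hammer head, 12 (x) x 24 (y) x 7 mm high. It enters the slot only with its y along the board's y, either way round; standing on its foot there its origin is 14 mm above the bench and the head, partly between the lips, cannot turn. Weighs 0.15 kg.
- stud_grip (a point): Point on the stud's axis in its bar-shaped red knob, 62 mm above the stud's origin. The knob is 14 (x) x 40 (y) x 36 mm high, 40 to 76 mm above the origin, lying along the head; grip it here across the 14 mm.
- foot (a joint): How far the stud's dark sprung foot is pushed up (m, 0 free). The foot, a freely swivelling sleeve of 40 mm diameter, 22 mm high, sits round the 9 mm neck, underside 10 mm above the stud's origin when free. Spring: 3 N plus 1.5 N per mm. In the slot, at 4 to 7 mm the head is below the lips and turns either way; locked across the slot and let go it stays at 3 mm.
- stud_block: Wooden block 60 x 60 x 30 mm fixed to the bench, origin at the centre of its underside. The stud's head hangs in its round hole (29 mm) at the start, foot resting on the block's top. Lift the stud 20 mm or more to clear it.
- tape_measure: Yellow tape measure, 34 x 82 x 64 mm, a bystander; origin at the centre of its underside.
- wheel_a: Wooden toy wheel lying flat, 42 mm diameter, 14 mm high, a bystander; origin at the centre of its underside.
- pin (a joint): How far the brass seat pin in the middle of the end stop's face is pushed in (m): 0 free, when it stands 4 mm proud of the face; 0.004 when the blank lies flat against the stop. Its spring is weak: 0.3 to 0.9 N, enough to push an unlocked blank back.
There are look-alikes about, which are no part of the job. Of the things that look like the stud, the smallest one is meant.

How it is judged:
By the outcome, as a careful person would: the job done as asked, in the order asked, and still so for the second after the job is handed in, with the robot touching nothing.
It also fails if it takes over 53 s, if anything falls off the work surface, if the arm or the gripper's body presses on something with over 40 N, if the wrist force passes 120 N, or if a joint passes its speed limit or range.

## Robot

A 6-joint arm with a two-finger parallel gripper is mounted at the origin on a cart in front of the work surface, level with it; the furniture and walls round the work are solid. World frame = base frame: x ahead of the robot, y to its left, z up, the work surface at z = 0. Lengths are in m, angles in degrees, forces in N, time in s.
With the tool pointing down it reaches from about 0.375 to 0.9 m from the base axis. Payload 3.1 kg.
Tool frame: the origin (TCP) lies where the fingers leave the gripper's body, on its centre line; the fingertips stand bot.tips_ahead ahead of it and the grasp point (between the pads) lies 51 mm ahead of it (bot.tips_ahead is the distance from the TCP to the fingertips, in m); z points along the fingers, x is the direction in which the jaws open and shut, and the axes are right-handed (so a half turn about z gives the same grasp; the last joint's range is limited). The gripper opens to 87 mm and grips with 3 to 60 N. Pads are 19 mm wide; open, the fingers measure 117 mm over their backs; the gripper's body (75 mm by 190 mm) begins 51 mm behind the grasp point.
Start: joints at [55.835, 30.224, 82.088, -0, 67.689, -10.227], TCP at [0.254, 0.571, 0.292] pointing down, gripper open.
Joint ranges: [-176.69, 176.69], [-43.24, 126.21], [12.49, 139.97], [-82, 262], [0, 151.66], [-163.58, 163.58]. Speed limits (degrees/s): [159.86, 159.86, 180, 180, 180, 180].

## Interface

Orientations are given as a 3x3 rotation matrix whose columns are the frame's x, y, z axes.
In Python, from rig import bot, vision, nets gives the robot as it stands.
- The arm moves only by the tool play_rows, never from a script. Its argument "series" is a list of rows, each an object of numbers: "tx", "ty", "tz": the shift along the world's x, y, z as a fraction of full scale; "turn": the turn about the world's z as a fraction of full scale. A call has 1 to 10 rows; each row shifts and turns the commanded pose from where the row before left it; what a row does not reach is not made up. Full scale, the value 1, is 0.8 m for a shift and 60 degrees for a turn. A row lasts 1/10 s, in which the tool goes at most 50 mm and 8.59 degrees, less where a joint would pass 70% of its speed; a pose out of reach is approached as far as the arm can. A call with a number of a shift or a turn outside -1 to 1 is refused whole. A call with a gripper value outside its range is refused whole. "gripper" is the opening, from 0 (shut) to 1 (fully open), set as the call begins (left out, the last holds). The fingers move at their own pace and stop on an object; the grip force is fixed at half the most. Time passes only in rows, so rows that do not move let the fingers close. It gives the time, the measured TCP pose, the force and the opening at its end, in the units of the state.
- bot.read_state(): the state, without advancing time (a new reading comes with each control period).
- vision.capture(name): name is "scene" or "top" or "wrist"; returns a dict with "pixels" (400x640x3 uint8, blue, green, red), "fx", "fy", "cx", "cy" (pixels), "extrinsics" (4x4, takes a point from camera to world coordinates). Camera axes: x right, y down, z forward; pixel columns grow to the right and rows downward; lengths in m; the calibration is good to about 2 mm. The wrist camera is an equidistant fisheye: a pixel r from the principal point sees the ray r / f radians off the axis. A picture is of the moment at which its call begins. There is no depth.
- bot.hand_in(): hands the job in, once; it reports no verdict.
Trained networks look in a picture, given as the dict that the camera call returned (one of the last four; its "shot" number tells which), for a name from the list of things; names that differ only in an ending like _2 or _b are one class to them, and where a whole thing is asked for, a point or a joint stands for the part that bears it (a point fixed in the world has none). Each returns a list of dicts, best first, with "confidence" (0 to 1); they miss things now and then, are a little off and sometimes report something else, mostly with a low value. They report only what shows in the picture. A call takes as long as a camera call. They do not tell look-alikes from the thing itself.
- nets.look_for(picture, query): "at" ([column, row] as shares, 0 to 1, of the picture: columns of its width, rows of its height, amid what is visible of it).
- nets.masks_of(picture, query): "region" (400x640 bool, what is visible of it) and "at" ([column, row] as shares, 0 to 1, of the picture: columns of its width, rows of its height, amid what is visible of it).
The state is a dict: "time_s": time; "joint_positions": joint angles; "qvel": joint speeds; "tau": joint torques, N m; "position": TCP position; "tcp_rot": TCP orientation; "force": force on the tool from outside, world axes, zero at the start; "moment": the same for the moment, N m; "opening": opening from 0.0 (shut) to 1.0 (fully open).
Only numpy, scipy, OpenCV 4.12 (cv2) and the standard library are available. Lean on these libraries where they do the work, as an engineer would, in place of code of your own. Each camera call takes 0.05 s, during which the arm holds its last target.

## Working session

There is one attempt and no reset: what is moved stays moved. The work goes in short steps, Python scripts to look and compute and a tool call to move; the robot and the scene stay as the last step left them, time stands still between calls to the robot, and variables do not carry over. Pictures are saved under pics/ and viewed, and the job is handed in when it is done.

Besides the shell and the picture viewer there is one more tool, called after "Call:" as a command line: name --argument value ..., lists and objects as JSON in quotes. play_rows: Moves the arm, as the interface text tells. Shift numbers are shares of 0.8 m and turn numbers shares of 60 degrees, none past 1 either way. Its arguments: {"type":"object","properties":{"series":{"type":"array"},"gripper":{"type":"number"}},"required":["series"]}

```bash
ls; mkdir -p pics; python3 - <<'E'
from rig import bot, vision, nets
import cv2, numpy as np, pickle
s=bot.read_state(); print(s, bot.tips_ahead)
for n in ["scene","top","wrist"]:
    p=vision.capture(n); cv2.imwrite(f"pics/{n}0.png",p["pixels"]); pickle.dump(p,open(f"{n}0.pkl","wb"))
    print(n,p["fx"],p["fy"],p["cx"],p["cy"],np.round(p["extrinsics"],3).tolist())
    for q in ["stud","jig","stud_block","work_center","tape_measure","wheel_a","stud_grip"]:
        print(q,[(round(d["confidence"],2),np.round(np.array(d["at"])*[640,400]).tolist()) for d in nets.look_for(p,q)])
E
```

```text
pics
{'time_s': 0.0, 'joint_positions': array([ 5.58333540e+01,  3.02795463e+01,  8.21561409e+01, -5.79286619e-04,
        6.76868510e+01, -1.02259181e+01]), 'qvel': array([-0.13067785, -0.00019624,  0.00026386,  0.03035489,  0.0087702 ,
       -0.04007276]), 'tau': array([ 9.42626539e-04, -4.40043998e+01, -1.76588345e+01,  6.33749831e-02,
        5.83234895e-02, -1.50330470e-04]), 'position': array([0.25325411, 0.57076415, 0.29126659]), 'tcp_rot': array([[ 4.05786596e-01,  9.13967075e-01, -1.19335444e-03],
       [ 9.13965427e-01, -4.05788181e-01, -1.77482335e-03],
       [-2.10637923e-03, -3.70485180e-04, -9.99997713e-01]]), 'force': array([ 0.77295246, -0.40260898, -0.53479294]), 'moment': array([-9.46291397e-05, -6.90816169e-03, -1.16355428e-02]), 'opening': 0.9993437411680823} 0.0697
scene 401.67997336068333 401.67997336068333 316.85679547727335 201.1195183918957 [[0.74, -0.506, 0.443, 0.118], [-0.672, -0.571, 0.471, -0.18], [0.015, -0.646, -0.763, 0.733], [0.0, 0.0, 0.0, 1.0]]
stud [(0.84, [263.0, 221.0]), (0.79, [261.0, 185.0]), (0.62, [306.0, 258.0]), (0.55, [364.0, 206.0])]

[... 406 characters left out ...]
9, 0.202], [-0.028, -0.068, -0.997, 0.941], [0.0, 0.0, 0.0, 1.0]]
stud [(0.97, [254.0, 227.0]), (0.85, [361.0, 254.0]), (0.79, [297.0, 262.0])]
jig [(0.78, [342.0, 174.0])]
stud_block [(0.57, [296.0, 252.0])]
work_center [(0.78, [332.0, 159.0])]
tape_measure [(0.61, [245.0, 266.0])]
wheel_a [(0.83, [410.0, 250.0])]
stud_grip [(0.86, [257.0, 226.0]), (0.74, [362.0, 258.0]), (0.7, [298.0, 259.0])]
wrist 309.70691628693146 309.70691628693146 317.44162416466787 204.03236409577613 [[0.405, 0.886, 0.223, 0.192], [0.914, -0.393, -0.099, 0.599], [-0.0, 0.244, -0.97, 0.385], [0.0, 0.0, 0.0, 1.0]]
stud []
jig []
stud_block []
work_center []
tape_measure [(0.78, [253.0, 304.0])]
wheel_a []
stud_grip []
```

View pics/scene0.png

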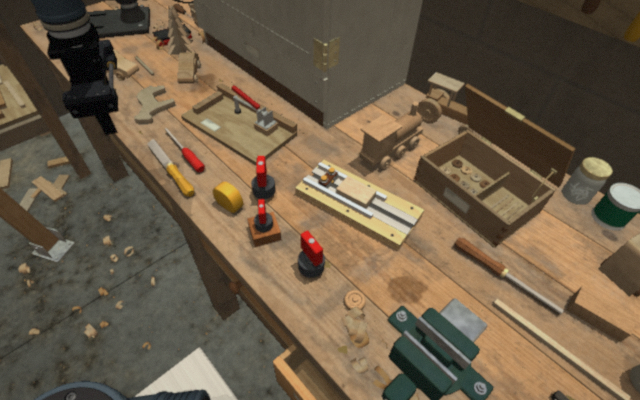

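View pics/top0.png

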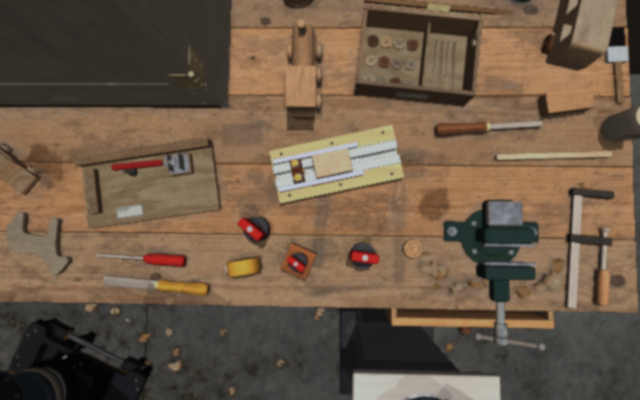

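```bash
python3 - <<'E'
import cv2
a=cv2.imread("pics/top0.png"); cv2.imwrite("pics/top0z.png",cv2.resize(a[110:310,220:440],None,fx=3.6,fy=3,interpolation=cv2.INTER_CUBIC) if 0 else cv2.resize(a[110:305,220:440],(677,600),interpolation=cv2.INTER_CUBIC))
a=cv2.imread("pics/scene0.png"); cv2.imwrite("pics/scene0z.png",cv2.resize(a[120:320,210:450],(720,600),interpolation=cv2.INTER_CUBIC))
E
```

```text
(no output)
```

View pics/top0z.png

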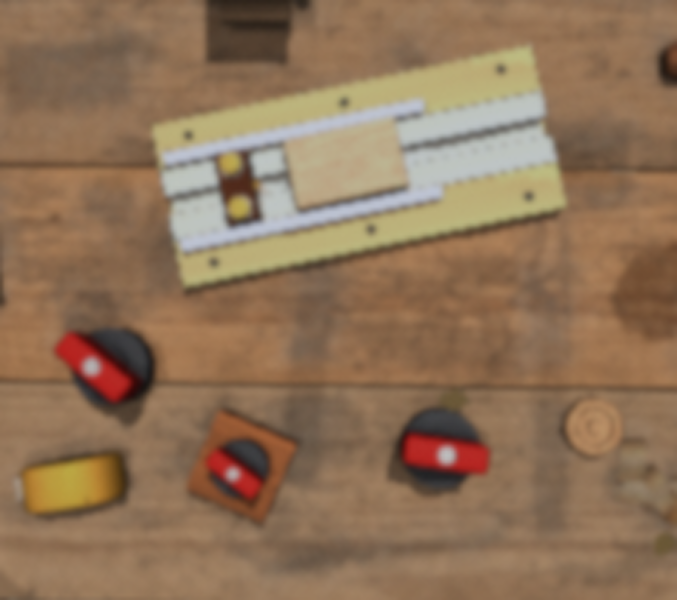

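View pics/scene0z.png

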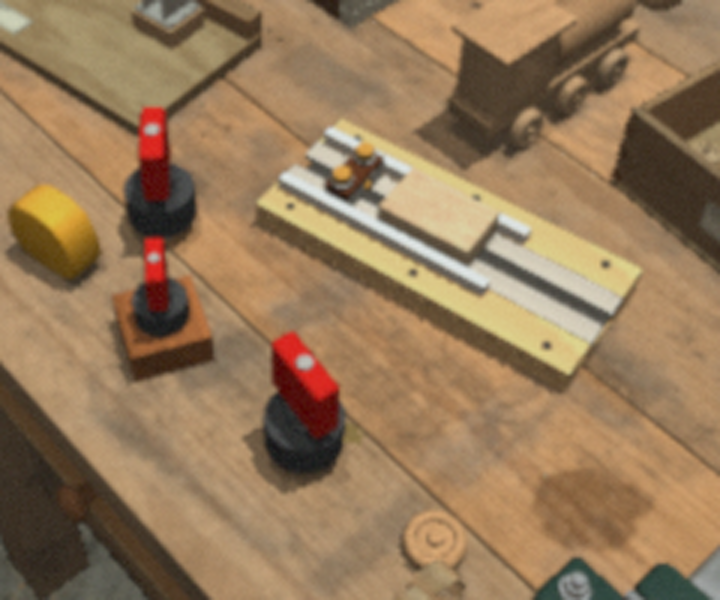

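Top view: the stud in its block sits at about (295,264) and is the smallest red one. The look-alikes stand at (252,229) and (364,256). The jig is centred near (337,164), with the stop at its left end (297,171) and the blank at (332,161). Next I fit box models to the masks.

```bash
cat > h.py <<'E'
import numpy as np, cv2, pickle
from scipy.optimize import minimize
def proj(p,P,fish=False):
    T=np.linalg.inv(p["extrinsics"]); c=np.asarray(P)@T[:3,:3].T+T[:3,3]
    if fish:
        r=np.hypot(c[:,0],c[:,1]); th=np.arctan2(r,c[:,2]); k=th/np.maximum(r,1e-9)
        return np.c_[p["fx"]*k*c[:,0]+p["cx"],p["fy"]*k*c[:,1]+p["cy"]]
    return np.c_[p["fx"]*c[:,0]/c[:,2]+p["cx"],p["fy"]*c[:,1]/c[:,2]+p["cy"]]
def ray(p,uv,z,fish=False):
    u=(np.asarray(uv,float)-[p["cx"],p["cy"]])/p["fx"]
    if fish:
        th=np.hypot(*u); d=np.r_[np.sin(th)*u/max(th,1e-9),np.cos(th)]
    else: d=np.r_[u,1]
    E=p["extrinsics"]; d=E[:3,:3]@d; o=E[:3,3]; return o+d*(z-o[2])/d[2]
def box(x,y,yaw,sx,sy,z0,z1,n=1):
    c,s=np.cos(yaw),np.sin(yaw); R=np.array([[c,-s],[s,c]])
    q=[]
    for a in np.linspace(-1,1,n+1):
        q+=[(a*sx/2,sy/2),(a*sx/2,-sy/2),(sx/2,a*sy/2),(-sx/2,a*sy/2)]
    q=np.array(q)@R.T+[x,y]
    return np.r_[np.c_[q,np.full(len(q),z0)],np.c_[q,np.full(len(q),z1)]]
def sil(p,P,fish=False,S=8):
    uv=proj(p,P,fish); h=cv2.convexHull(np.round((uv+0.5)*256*1).astype(np.int32).reshape(-1,1,2))[:,0]
    big=np.zeros((400*4,640*4),np.uint8)
    cv2.fillConvexPoly(big,np.round(h/256*4*16-8).astype(np.int32),255,shift=4)
    return cv2.resize(big,(640,400),interpolation=cv2.INTER_AREA)/255.
def fit(views,x0,dims,roi=None,yawinit=None):
    # views: list of (pic,mask(float),fish); dims sx,sy,z0,z1 
    def cost(v):
        t=0
        for p,m,f in views:
            t+=np.abs(sil(p,box(v[0],v[1],v[2],*dims,n=8 if f else 1),f)-m).sum()/m.sum()
        return t
    best=None
    for dy in (0,.15,-.15):
        s=np.array([x0[0],x0[1],x0[2]+dy])
        sim=np.array([s,s+[.01,0,0],s+[0,.01,0],s+[0,0,.2]])
        r=minimize(cost,s,method="Nelder-Mead",options=dict(initial_simplex=sim,xatol=1e-5,fatol=1e-5,maxiter=300))
        if best is None or r.fun<best.fun: best=r
    return best
def red(im):
    b,g,r=[im[...,i].astype(float) for i in range(3)]
    return (r>90)&(r>2.2*g)&(r>2.2*b)
def comp(m,at):
    n,l,st,ce=cv2.connectedComponentsWithStats(m.astype(np.uint8))
    i=1+np.argmin(np.hypot(*(ce[1:]-at).T)+1e3*(st[1:,4]<15)); return (l==i).astype(float)
E
python3 - <<'E'
from h import *
top=pickle.load(open("top0.pkl","rb"));sc=pickle.load(open("scene0.pkl","rb"))
print(ray(top,(295.4,264),.096), ray(sc,(261.5,206),.096))
mt=comp(red(top["pixels"]),(297,264)); ms=comp(red(sc["pixels"]),(262,214)); print(mt.sum(),ms.sum())
x0=list(ray(top,(295.4,264),.096)[:2])+[np.deg2rad(-35)]
dims=(.014,.040,.060,.096)
for v in ([(top,mt,0)],[(sc,ms,0)],[(top,mt,0),(sc,ms,0)]):
    r=fit(v,x0,dims); print(np.round(r.x[:2],4),np.rad2deg(r.x[2]),r.fun)
from rig import vision,nets
top=vision.capture("top");sc=vision.capture("scene")
for q,dims,x0,g in (("jig",(.12,.28,0,.024),(.53,.16,.2),0),("stud_block",(.06,.06,0,.03),(.39,.25,-.4),0)):
    vs=[]
    for p in (top,sc):
        d=nets.masks_of(p,q)
        if d: m=d[0]["region"].astype(float); print(q,p["shot"],m.sum(),d[0]["confidence"]); vs.append((p,m,0))
    for v in [[a] for a in vs]+[vs]:
        r=fit(v,x0,dims); print(q,np.round(r.x[:2],4),np.rad2deg(r.x[2]),r.fun)
E
```

```text
[0.39187274 0.28116629 0.096     ] [0.39348093 0.27879215 0.096     ]
137.0 98.0
[0.3908 0.282 ] -34.06195541608499 0.39745241162158296
[0.3962 0.2845] -32.43573129428771 0.9880352140856342
[0.3926 0.2808] -32.92956002002654 1.5499864179248344
jig 4 6129.0 0.61
jig 5 4597.0 0.91
jig [0.6081 0.2013] 12.502452455512618 0.16292841169752287
jig [0.6066 0.2025] 12.4501161721873 0.20319901726189712
jig [0.6077 0.2015] 12.524923212681312 0.3725155262955311
stud_block 4 467.0 0.92
stud_block 5 589.0 0.92
stud_block [0.3933 0.2815] -21.89051335953825 0.7662677919133392
stud_block [0.3911 0.2781] -22.268428905523525 0.5398182362928193
stud_block [0.3928 0.2808] -22.146795701223216 1.3858839753858883
```

Call:
play_rows --series '[{"tx": 0.0173,"ty": -0.0362,"tz": -0.004,"turn": -0.138},{"tx": 0.0173,"ty": -0.0362,"tz": -0.004,"turn": -0.138},{"tx": 0.0173,"ty": -0.0362,"tz": -0.004,"turn": -0.138},{"tx": 0.0173,"ty": -0.0362,"tz": -0.004,"turn": -0.138},{"tx": 0.0173,"ty": -0.0362,"tz": -0.004,"turn": -0.138},{"tx": 0.0173,"ty": -0.0362,"tz": -0.004,"turn": -0.138},{"tx": 0.0173,"ty": -0.0362,"tz": -0.004,"turn": -0.138},{"tx": 0.0173,"ty": -0.0362,"tz": -0.004,"turn": -0.138},{"tx": 0.0173,"ty": -0.0362,"tz": -0.004,"turn": -0.138},{"tx": 0.0173,"ty": -0.0362,"tz": -0.004,"turn": -0.138}]' --gripper 1

```text
time_s: 2.5
position: [0.3926, 0.2805, 0.2604]
tcp_rot: [[0.956, -0.294, 0.001], [-0.294, -0.956, 0.0], [0.001, -0.001, -1.0]]
force: [-0.2, 0.7, -0.0]
opening: 0.998
```

Call:
play_rows --series '[{"turn": -0.138},{"turn": -0.138},{"turn": 0},{"turn": 0}]'

```text
invalid input
```

```bash
python3 - <<'E'
from h import *
from rig import bot,vision
s=bot.read_state(); R=s["tcp_rot"]; print(s["position"],np.rad2deg(np.arctan2(R[1,0],R[0,0])),s["force"],s["time_s"],R[:,2])
p=vision.capture("wrist"); pickle.dump(p,open("wrist1.pkl","wb")); cv2.imwrite("pics/wrist1.png",p["pixels"])
m=red(p["pixels"]); 
uv=proj(p,[[.392,.281,.096]],True); print(uv)
mc=comp(m,uv[0]); print(mc.sum())
r=fit([(p,mc,1)],(.392,.281,np.deg2rad(-33.5)),(.014,.04,.06,.096)); print(r.x[:2],np.rad2deg(r.x[2]),r.fun)
E
```

```text
[0.39255619 0.28054256 0.26038756] -17.073018912894415 [-0.22167007  0.67518441 -0.00567366] 2.5 [ 7.38331227e-04  3.21970244e-04 -9.99999676e-01]
[[318.0826471  206.30965013]]
647.0
[0.39332689 0.27909404] -35.88990013072297 0.47752219898778675
```

View pics/wrist1.png

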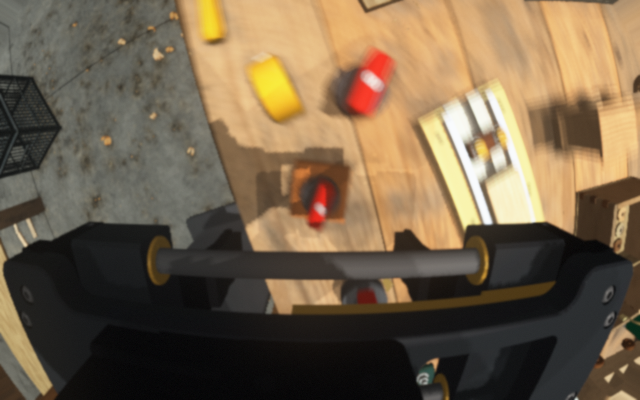

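The wrist view shows the stud in its block at (320,200), centred under the tool. The two extra turn rows were refused, so I'm sending them again with every field filled in.

Call:
play_rows --series '[{"tx": 0,"ty": 0,"tz": 0,"turn": -0.138},{"tx": 0,"ty": 0,"tz": 0,"turn": -0.138},{"tx": 0,"ty": 0,"tz": 0,"turn": 0},{"tx": 0,"ty": 0,"tz": 0,"turn": 0}]' --gripper 1

```text
time_s: 2.95
position: [0.392, 0.2818, 0.2604]
tcp_rot: [[0.838, -0.546, 0.0], [-0.546, -0.838, 0.0], [0.0, -0.0, -1.0]]
force: [-0.3, 1.7, 0.0]
opening: 1.001
```

```bash
cat > w.py <<'E'
from h import *
import sys
from rig import bot,vision
n=sys.argv[1]
s=bot.read_state(); R=s["tcp_rot"]; print(s["position"],np.rad2deg(np.arctan2(R[1,0],R[0,0])),s["force"],s["time_s"],s["opening"])
for c in sys.argv[2:]:
    p=vision.capture(c); pickle.dump(p,open(c+n+".pkl","wb")); cv2.imwrite("pics/"+c+n+".png",p["pixels"])
E
python3 w.py 2 wrist; python3 - <<'E'
from h import *
p=pickle.load(open("wrist2.pkl","rb"));m=red(p["pixels"])
uv=proj(p,[[.392,.281,.096]],True); print(uv)
mc=comp(m,uv[0]); print(mc.sum())
r=fit([(p,mc,1)],(.392,.281,np.deg2rad(-33.5)),(.014,.04,.06,.096)); print(r.x[:2],np.rad2deg(r.x[2]),r.fun)
im=p["pixels"].copy()
cv2.imwrite("pics/w2z.png",cv2.resize(im[100:260,220:420],(750,600),interpolation=cv2.INTER_CUBIC))
E
```

```text
[0.39197633 0.28176568 0.26037266] -33.09958030178797 [-0.2905495   1.67815773  0.04383029] 2.95 1.0012026887681729
[[319.61822197 206.85946701]]
678.0
[0.39173566 0.28138864] -35.751518765528886 0.2849094800161952
```

View pics/w2z.png

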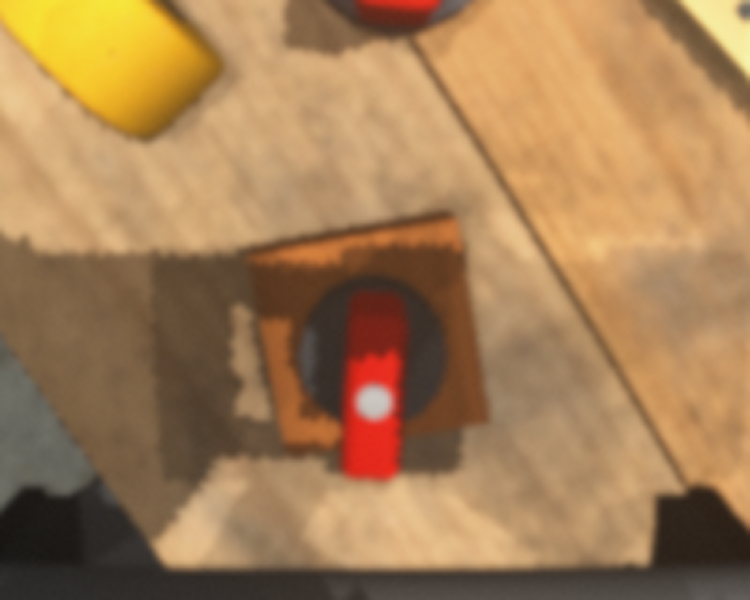

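Call:
play_rows --series '[{"tx": 0,"ty": 0,"tz": -0.04,"turn": -0.02},{"tx": 0,"ty": 0,"tz": -0.05,"turn": 0},{"tx": 0,"ty": 0,"tz": -0.045,"turn": 0},{"tx": 0,"ty": 0,"tz": -0.0237,"turn": 0},{"tx": 0,"ty": 0,"tz": 0,"turn": 0},{"tx": 0,"ty": 0,"tz": 0,"turn": 0}]' --gripper 1

```text
time_s: 3.6
position: [0.3921, 0.2819, 0.1334]
tcp_rot: [[0.825, -0.565, -0.0], [-0.565, -0.825, -0.0], [-0.0, 0.0, -1.0]]
force: [0.5, -1.0, 0.5]
opening: 1.002
```

```bash
python3 w.py 3 wrist scene
```

```text
[0.39211284 0.28192015 0.13341103] -34.41292840099555 [ 0.54892113 -0.95791356  0.51886892] 3.6 1.0016665023049138
```

View pics/wrist3.png

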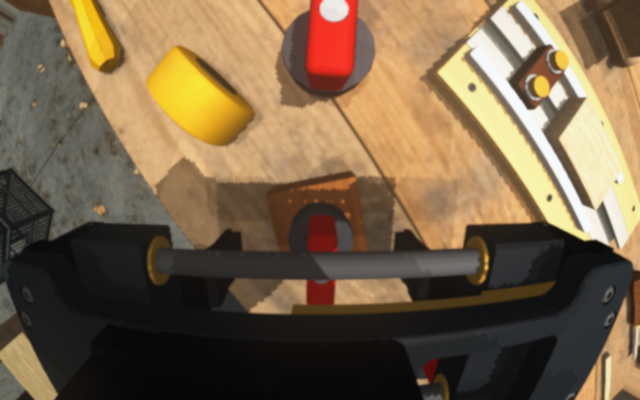

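Stud knob is centred between the fingers at (320,240). Closing the gripper.

Call:
play_rows --series '[{"tx": 0,"ty": 0,"tz": 0,"turn": 0},{"tx": 0,"ty": 0,"tz": 0,"turn": 0},{"tx": 0,"ty": 0,"tz": 0,"turn": 0},{"tx": 0,"ty": 0,"tz": 0,"turn": 0},{"tx": 0,"ty": 0,"tz": 0,"turn": 0},{"tx": 0,"ty": 0,"tz": 0,"turn": 0},{"tx": 0,"ty": 0,"tz": 0,"turn": 0},{"tx": 0,"ty": 0,"tz": 0,"turn": 0}]' --gripper 0

```text
time_s: 4.5
position: [0.3919, 0.2816, 0.1333]
tcp_rot: [[0.824, -0.566, -0.0], [-0.566, -0.824, -0.0], [-0.0, 0.0, -1.0]]
force: [-0.7, -0.1, -0.1]
opening: 0.358
```

Call:
play_rows --series '[{"tx": 0,"ty": 0,"tz": 0,"turn": 0},{"tx": 0,"ty": 0,"tz": 0,"turn": 0},{"tx": 0,"ty": 0,"tz": 0,"turn": 0},{"tx": 0,"ty": 0,"tz": 0,"turn": 0},{"tx": 0,"ty": 0,"tz": 0,"turn": 0}]' --gripper 0

```text
time_s: 5.0
position: [0.3919, 0.2816, 0.1332]
tcp_rot: [[0.824, -0.566, -0.0], [-0.566, -0.824, -0.0], [-0.0, 0.0, -1.0]]
force: [0.5, -0.7, -1.0]
opening: 0.159
```

Call:
play_rows --series '[{"tx": 0,"ty": 0,"tz": 0.03,"turn": 0},{"tx": 0,"ty": 0,"tz": 0.04,"turn": 0},{"tx": 0,"ty": 0,"tz": 0.02,"turn": 0},{"tx": 0.0369,"ty": -0.027,"tz": 0,"turn": 0.0977},{"tx": 0.0369,"ty": -0.027,"tz": 0,"turn": 0.0977},{"tx": 0.0369,"ty": -0.027,"tz": 0,"turn": 0.0977},{"tx": 0.0369,"ty": -0.027,"tz": 0,"turn": 0.0977},{"tx": 0.0369,"ty": -0.027,"tz": 0,"turn": 0.0977}]' --gripper 0

```text
time_s: 5.8
position: [0.5401, 0.1726, 0.205]
tcp_rot: [[0.996, -0.086, -0.001], [-0.086, -0.996, 0.0], [-0.001, 0.0, -1.0]]
force: [0.3, 1.2, -2.1]
opening: 0.16
```

Call:
play_rows --series '[{"tx": 0.0369,"ty": -0.027,"tz": 0,"turn": 0.0977},{"tx": 0.0369,"ty": -0.027,"tz": 0,"turn": 0.0977},{"tx": 0.0369,"ty": -0.027,"tz": 0,"turn": 0.0977},{"tx": 0,"ty": 0,"tz": 0,"turn": 0},{"tx": 0,"ty": 0,"tz": 0,"turn": 0},{"tx": 0,"ty": 0,"tz": 0,"turn": 0}]' --gripper 0

```text
time_s: 6.4
position: [0.6265, 0.1094, 0.2046]
tcp_rot: [[0.977, 0.215, -0.003], [0.215, -0.977, 0.0], [-0.003, -0.001, -1.0]]
force: [-0.1, 0.2, -1.3]
opening: 0.157
```

```bash
python3 w.py 4 wrist scene top; python3 - <<'E'
import cv2
for c,(r0,r1,a,b) in (("scene4",(90,260,250,454)),("top4",(100,250,240,440))):
    im=cv2.imread(f"pics/{c}.png")[r0:r1,a:b]; cv2.imwrite(f"pics/{c}z.png",cv2.resize(im,None,fx=3.5,fy=3.5,interpolation=cv2.INTER_CUBIC))
E
```

```text
[0.62647316 0.1094098  0.20457664] 12.388760449596326 [-0.12877412  0.22689095 -1.31097878] 6.4 0.15694717022241114
```

View pics/wrist4.png

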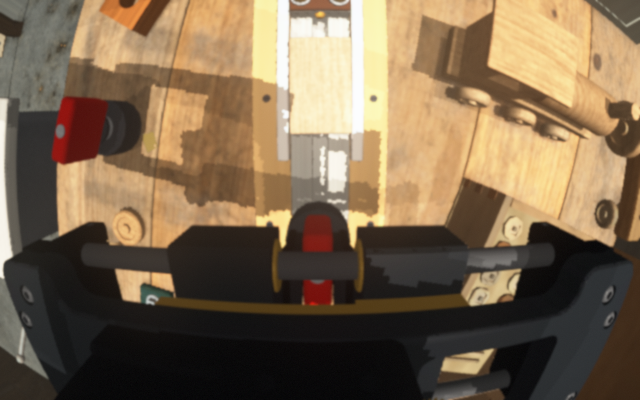

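View pics/scene4z.png

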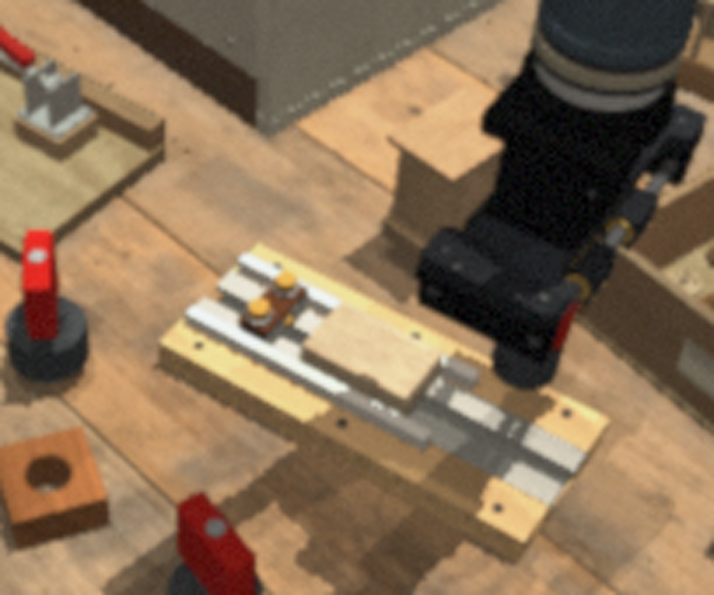

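View pics/top4z.png

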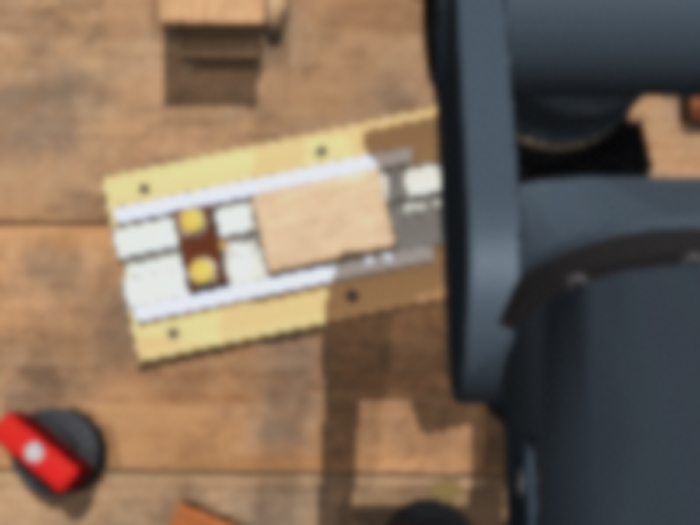

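```bash
python3 - <<'E'
import cv2
im=cv2.imread("pics/wrist4.png")
cv2.imwrite("pics/w4z.png",cv2.resize(im[0:170,220:420],(706,600),interpolation=cv2.INTER_CUBIC))
cv2.imwrite("pics/w4y.png",cv2.resize(im[190:320,240:400],(738,600),interpolation=cv2.INTER_CUBIC))
E
```

```text
(no output)
```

View pics/w4z.png

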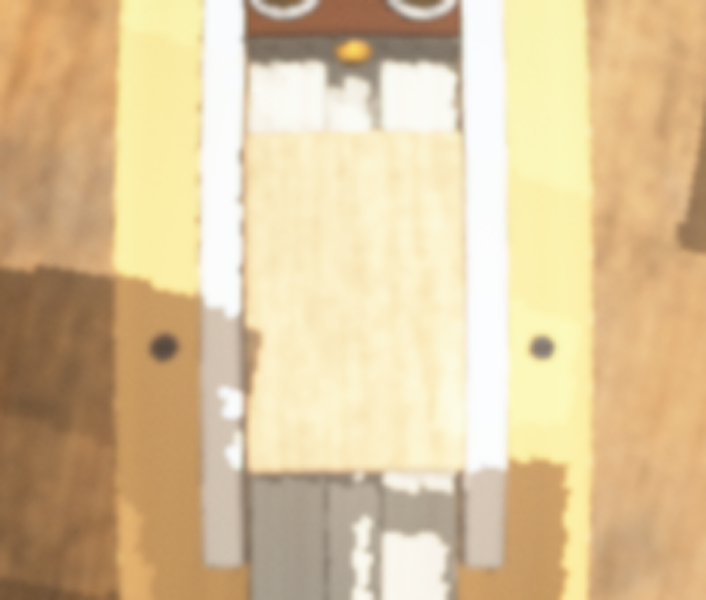

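View pics/w4y.png

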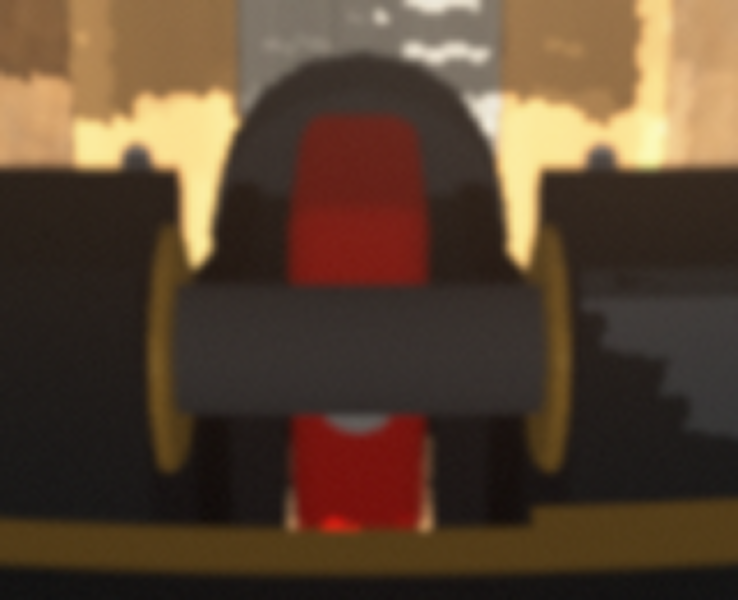

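```bash
python3 - <<'E'
from h import *
p=pickle.load(open("wrist4.pkl","rb"))
A=lambda u,v:(220+u/3.53,v/3.53)
B=lambda u,v:(240+u/4.6125,190+v/4.6125)
tcp=np.array([.62647,.10941]); yaw=np.deg2rad(12.389)
X=np.array([np.cos(yaw),np.sin(yaw)]);Y=np.array([-X[1],X[0]])
def t(n,px,z):
    w=ray(p,px,z,True)[:2]; d=w-tcp; print(n,np.round(w,4),"jawx %.2f y %.2f mm"%(d@X*1e3,d@Y*1e3)); return w
for n,l,r,z,f in (("holes1",(163,347),(541,347),.024,A),("holes2",(137,157),(601,157),.024,B),("slot550",(325,550),(380,550),.024,A),("slot500",(326,500),(381,500),.024,A),
  ("slot80",(326,90),(381,90),.024,A),("outer540",(203,540),(504,540),.036,A),("inner540",(244,540),(464,540),.036,A),("outer250",(200,250),(508,250),.036,A),("inner250",(243,250),(467,250),.036,A),("blank",(248,440),(466,440),.049,A),("blank2",(247,160),(462,160),.049,A),("nearedge",(355,470),(356,470),.049,A),("stopface",(352,37),(353,37),.044,A),("bladefar",(352,131),(353,131),.049,A),
  ("foot widest",(218,210),(505,210),.10,B),("knob",(293,190),(425,190),.1,B)):
    a=t(n,f(*l),z);b=t(n,f(*r),z); d=(a+b)/2-tcp; print("   MID jawx %.2f y %.2f width %.2f"%(d@X*1e3,d@Y*1e3,1e3*np.hypot(*(a-b))))
print(proj(p,[[*tcp,z] for z in (.16,.1,.09,.024)],True))
E
```

```text
holes1 [0.5608 0.1919] jawx -46.41 y 94.66 mm
holes1 [0.6527 0.2123] jawx 47.73 y 94.82 mm
   MID jawx 0.66 y 94.74 width 94.15
holes2 [0.5859 0.0796] jawx -45.98 y -20.45 mm
holes2 [0.6779 0.0999] jawx 48.17 y -20.35 mm
   MID jawx 1.10 y -20.40 width 94.15
slot550 [0.6113 0.1499] jawx -6.09 y 42.84 mm
slot550 [0.6248 0.1529] jawx 7.69 y 42.86 mm
   MID jawx 0.80 y 42.85 width 13.77
slot500 [0.6089 0.1623] jawx -5.81 y 55.42 mm
slot500 [0.6223 0.1653] jawx 7.88 y 55.44 mm
   MID jawx 1.03 y 55.43 width 13.69
slot80 [0.5861 0.2659] jawx -5.87 y 161.54 mm
slot80 [0.5995 0.2689] jawx 7.90 y 161.58 mm
   MID jawx 1.01 y 161.56 width 13.77
outer540 [0.5821 0.1473] jawx -35.20 y 46.56 mm
outer540 [0.6528 0.163 ] jawx 37.21 y 46.67 mm
   MID jawx 1.01 y 46.62 width 72.41
inner540 [0.5918 0.1494] jawx -25.27 y 46.45 mm
inner540 [0.6433 0.1608] jawx 27.50 y 46.53 mm
   MID jawx 1.11 y 46.49 width 52.77
outer250 [0.5667 0.2161] jawx -35.52 y 117.02 mm
outer250 [0.6381 0.232 ] jawx 37.67 y 117.20 mm
   MID jawx 1.08 y 117.11 width 73.18
inner250 [0.5768 0.218 ] jawx -25.23 y 116.69 mm
inner250
[... 404 characters left out ...]
] jawx 1.45 y 63.37 mm
   MID jawx 1.34 y 63.37 width 0.23
stopface [0.5908 0.2743] jawx 0.57 y 168.65 mm
stopface [0.5911 0.2743] jawx 0.80 y 168.65 mm
   MID jawx 0.68 y 168.65 width 0.23
bladefar [0.5964 0.2488] jawx 0.53 y 142.64 mm
bladefar [0.5966 0.2489] jawx 0.76 y 142.64 mm
   MID jawx 0.64 y 142.64 width 0.23
foot widest [0.6063 0.1007] jawx -21.61 y -4.14 mm
foot widest [0.6476 0.1099] jawx 20.71 y -4.09 mm
   MID jawx -0.45 y -4.11 width 42.32
knob [0.6164 0.1062] jawx -10.48 y -0.95 mm
knob [0.6353 0.1104] jawx 8.85 y -0.92 mm
   MID jawx -0.82 y -0.93 width 19.32
[[319.24390199 269.19623375]
 [319.04244099 229.9039387 ]
 [319.01789531 225.31699858]
 [318.89464973 202.86189509]]
```

```bash
python3 w.py 5
```

```text
[0.62692016 0.10981221 0.2051622 ] 12.46043457718826 [-0.79033439 -0.38739138 -2.36057489] 6.55 0.15641223425318748
```

Call:
play_rows --series '[{"tx": 0.0021,"ty": 0.0005,"tz": -0.035,"turn": 0},{"tx": 0,"ty": 0,"tz": -0.03,"turn": 0},{"tx": 0,"ty": 0,"tz": -0.015,"turn": 0},{"tx": 0,"ty": 0,"tz": 0,"turn": 0},{"tx": 0,"ty": 0,"tz": 0,"turn": 0}]' --gripper 0

```text
time_s: 7.05
position: [0.63, 0.1096, 0.1418]
tcp_rot: [[0.977, 0.215, 0.001], [0.215, -0.977, 0.0], [0.001, 0.0, -1.0]]
force: [-0.1, 0.9, -1.3]
opening: 0.159
```

```bash
python3 w.py 6 wrist scene; python3 - <<'E'
import cv2
im=cv2.imread("pics/wrist6.png")
cv2.imwrite("pics/w6z.png",cv2.resize(im[100:300,200:440],(720,600),interpolation=cv2.INTER_CUBIC))
im=cv2.imread("pics/scene6.png")
cv2.imwrite("pics/s6z.png",cv2.resize(im[150:270,320:464],(720,600),interpolation=cv2.INTER_CUBIC))
E
```

```text
[0.6300142  0.10957139 0.14176785] 12.423772168783996 [-0.051534    0.86207689 -1.26598704] 7.05 0.15928430014818304
```

View pics/w6z.png

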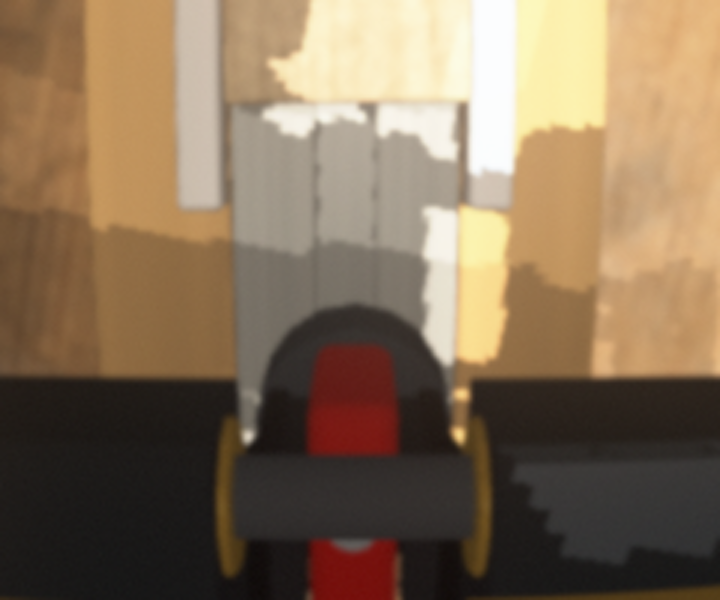

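View pics/s6z.png

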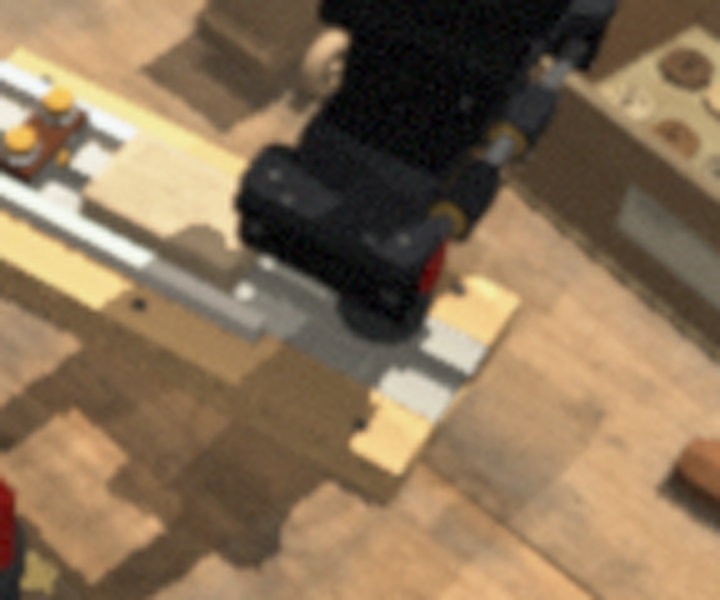

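The arm was still settling before the correction, so it overshot. The board centre line (column 345 in the zoom) is now about 1.8 mm left of the stud (355). I'm undoing that shift.

Call:
play_rows --series '[{"tx": -0.0021,"ty": -0.0005,"tz": 0,"turn": 0},{"tx": 0,"ty": 0,"tz": 0,"turn": 0},{"tx": 0,"ty": 0,"tz": 0,"turn": 0},{"tx": 0,"ty": 0,"tz": 0,"turn": 0},{"tx": 0,"ty": 0,"tz": 0,"turn": 0},{"tx": 0,"ty": 0,"tz": 0,"turn": 0}]' --gripper 0

```text
time_s: 7.75
position: [0.6281, 0.1088, 0.1413]
tcp_rot: [[0.977, 0.215, -0.0], [0.215, -0.977, -0.0], [-0.0, -0.0, -1.0]]
force: [1.3, 0.7, -1.0]
opening: 0.159
```

```bash
python3 w.py 7 wrist; python3 - <<'E'
import cv2
im=cv2.imread("pics/wrist7.png")
cv2.imwrite("pics/w7z.png",cv2.resize(im[100:300,200:440],(720,600),interpolation=cv2.INTER_CUBIC))
E
```

```text
[0.62812657 0.10882259 0.14126536] 12.396332787763349 [ 1.33604944  0.73597138 -0.99094901] 7.75 0.15865915818272966
```

View pics/w7z.png

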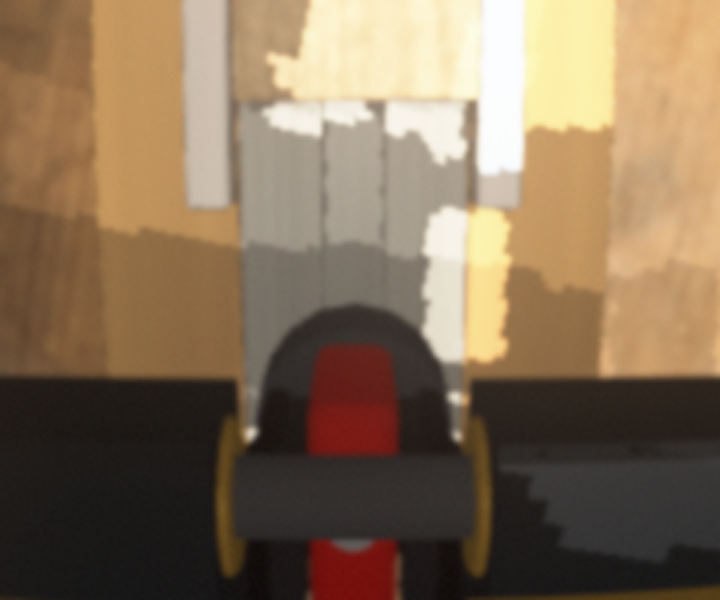

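The slot's middle (354) and the stud (354–355) now line up. Lowering slowly by feel.

Call:
play_rows --series '[{"tx": 0,"ty": 0,"tz": -0.003,"turn": 0},{"tx": 0,"ty": 0,"tz": -0.003,"turn": 0},{"tx": 0,"ty": 0,"tz": -0.0025,"turn": 0},{"tx": 0,"ty": 0,"tz": 0,"turn": 0},{"tx": 0,"ty": 0,"tz": 0,"turn": 0}]' --gripper 0

```text
time_s: 8.3
position: [0.628, 0.1088, 0.1343]
tcp_rot: [[0.977, 0.215, -0.0], [0.215, -0.977, -0.0], [-0.0, -0.0, -1.0]]
force: [-0.1, -0.0, -1.4]
opening: 0.159
```

Call:
play_rows --series '[{"tx": 0,"ty": 0,"tz": -0.003,"turn": 0},{"tx": 0,"ty": 0,"tz": -0.003,"turn": 0},{"tx": 0,"ty": 0,"tz": -0.002,"turn": 0},{"tx": 0,"ty": 0,"tz": 0,"turn": 0},{"tx": 0,"ty": 0,"tz": 0,"turn": 0}]' --gripper 0

```text
time_s: 8.8
position: [0.6281, 0.1088, 0.128]
tcp_rot: [[0.977, 0.215, -0.0], [0.215, -0.977, -0.0], [-0.0, -0.0, -1.0]]
force: [0.0, 0.3, -1.9]
opening: 0.159
```

```bash
python3 w.py 8 scene wrist; python3 - <<'E'
import cv2
im=cv2.imread("pics/scene8.png")
cv2.imwrite("pics/s8z.png",cv2.resize(im[150:270,320:464],(720,600),interpolation=cv2.INTER_CUBIC))
E
```

```text
[0.62809633 0.1088066  0.128015  ] 12.397844244381519 [ 0.0097624   0.30928645 -1.85004449] 8.8 0.15924485905130534
```

View pics/s8z.png

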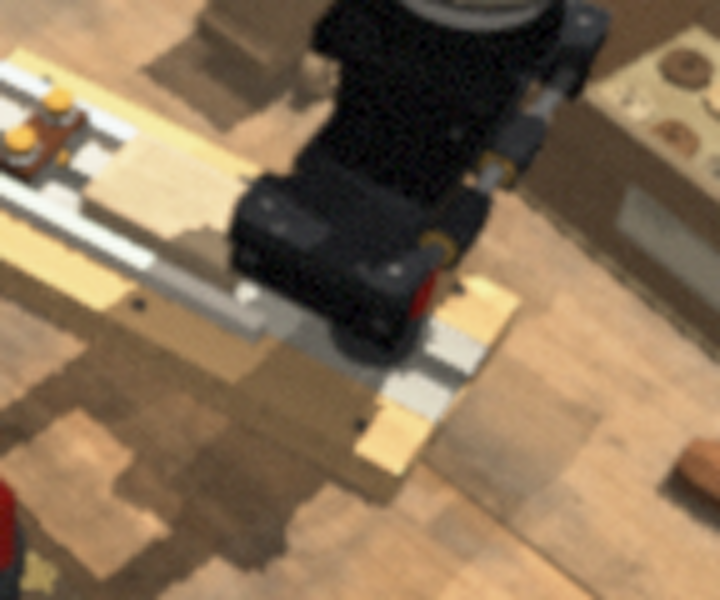

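Call:
play_rows --series '[{"tx": -0.00215,"ty": 0.00977,"tz": 0,"turn": 0},{"tx": -0.00215,"ty": 0.00977,"tz": 0,"turn": 0},{"tx": -0.00215,"ty": 0.00977,"tz": 0,"turn": 0},{"tx": -0.00215,"ty": 0.00977,"tz": 0,"turn": 0},{"tx": -0.00107,"ty": 0.00488,"tz": 0,"turn": 0},{"tx": 0,"ty": 0,"tz": 0,"turn": 0},{"tx": 0,"ty": 0,"tz": 0,"turn": 0},{"tx": 0,"ty": 0,"tz": 0,"turn": 0}]' --gripper 0

```text
time_s: 9.7
position: [0.6205, 0.1438, 0.1281]
tcp_rot: [[0.977, 0.215, 0.0], [0.215, -0.977, -0.0], [0.0, 0.0, -1.0]]
force: [-0.4, 0.4, -0.4]
opening: 0.157
```

```bash
python3 w.py 9 wrist; python3 - <<'E'
import cv2
im=cv2.imread("pics/wrist9.png")
cv2.imwrite("pics/w9z.png",cv2.resize(im[80:280,200:440],(720,600),interpolation=cv2.INTER_CUBIC))
E
```

```text
[0.62050205 0.143773   0.12810832] 12.38702538882731 [-0.43138564  0.37718492 -0.44456639] 9.7 0.15680468693370453
```

View pics/w9z.png

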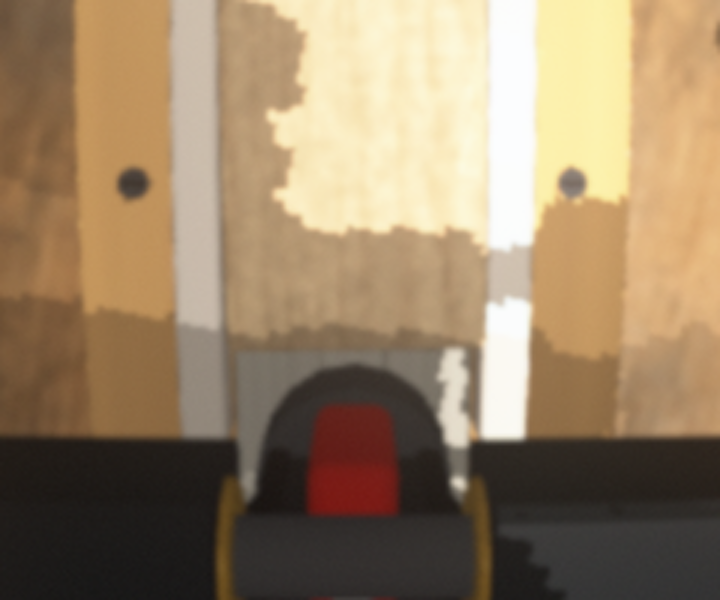

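Call:
play_rows --series '[{"tx": -0.00067,"ty": 0.00305,"tz": 0,"turn": 0},{"tx": -0.00067,"ty": 0.00305,"tz": 0,"turn": 0},{"tx": -0.00067,"ty": 0.00305,"tz": 0,"turn": 0},{"tx": -0.00067,"ty": 0.00305,"tz": 0,"turn": 0},{"tx": -0.00067,"ty": 0.00305,"tz": 0,"turn": 0},{"tx": -0.00067,"ty": 0.00305,"tz": 0,"turn": 0},{"tx": -0.00067,"ty": 0.00305,"tz": 0,"turn": 0},{"tx": -0.00067,"ty": 0.00305,"tz": 0,"turn": 0},{"tx": -0.00067,"ty": 0.00305,"tz": 0,"turn": 0},{"tx": -0.00067,"ty": 0.00305,"tz": 0,"turn": 0}]' --gripper 0

```text
time_s: 10.75
position: [0.615, 0.1686, 0.1281]
tcp_rot: [[0.977, 0.215, -0.0], [0.215, -0.977, -0.0], [-0.0, 0.0, -1.0]]
force: [-0.4, 0.1, -1.0]
opening: 0.162
```

Call:
play_rows --series '[{"tx": 0,"ty": 0,"tz": 0,"turn": 0},{"tx": 0,"ty": 0,"tz": 0,"turn": 0},{"tx": 0,"ty": 0,"tz": 0,"turn": 0},{"tx": 0,"ty": 0,"tz": 0,"turn": 0}]' --gripper 0

```text
time_s: 11.15
position: [0.615, 0.1683, 0.1281]
tcp_rot: [[0.977, 0.215, -0.0], [0.215, -0.977, -0.0], [-0.0, 0.0, -1.0]]
force: [-0.3, -0.1, -0.7]
opening: 0.158
```

```bash
python3 w.py 10 wrist scene; python3 - <<'E'
import cv2
im=cv2.imread("pics/wrist10.png")
cv2.imwrite("pics/w10z.png",cv2.resize(im[80:280,200:440],(720,600),interpolation=cv2.INTER_CUBIC))
im=cv2.imread("pics/scene10.png")
cv2.imwrite("pics/s10z.png",cv2.resize(im[140:260,300:444],(720,600),interpolation=cv2.INTER_CUBIC))
E
```

```text
[0.61503682 0.16829954 0.12809786] 12.388329466921624 [-0.34966142 -0.05650903 -0.67734664] 11.15 0.15843931096236963
```

View pics/w10z.png

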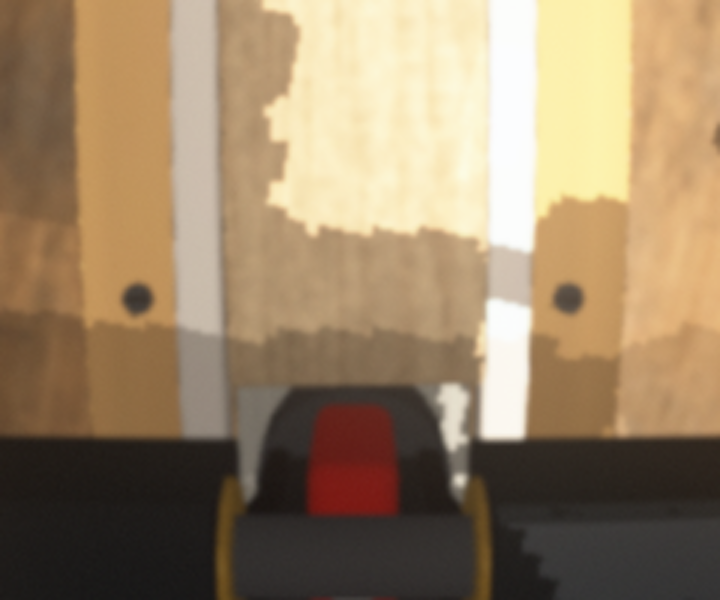

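View pics/s10z.png

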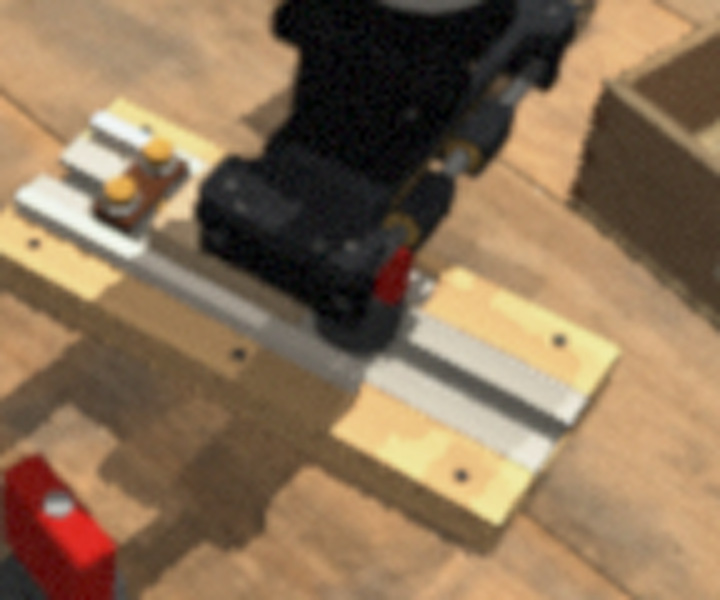

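Call:
play_rows --series '[{"tx": -0.00027,"ty": 0.00122,"tz": 0,"turn": 0},{"tx": -0.00027,"ty": 0.00122,"tz": 0,"turn": 0},{"tx": -0.00027,"ty": 0.00122,"tz": 0,"turn": 0},{"tx": -0.00027,"ty": 0.00122,"tz": 0,"turn": 0},{"tx": -0.00027,"ty": 0.00122,"tz": 0,"turn": 0},{"tx": 0,"ty": 0,"tz": 0,"turn": 0},{"tx": 0,"ty": 0,"tz": 0,"turn": 0}]' --gripper 0

```text
time_s: 11.95
position: [0.6139, 0.1734, 0.1281]
tcp_rot: [[0.977, 0.215, -0.0], [0.215, -0.977, 0.0], [-0.0, -0.0, -1.0]]
force: [-0.5, 0.5, -0.8]
opening: 0.161
```

Call:
play_rows --series '[{"tx": -0.00027,"ty": 0.00122,"tz": 0,"turn": 0},{"tx": 0,"ty": 0,"tz": 0,"turn": 0},{"tx": 0,"ty": 0,"tz": 0,"turn": 0}]' --gripper 0

```text
time_s: 12.25
position: [0.6137, 0.1743, 0.1281]
tcp_rot: [[0.977, 0.215, 0.0], [0.215, -0.977, -0.0], [0.0, 0.0, -1.0]]
force: [1.0, -0.2, -0.3]
opening: 0.157
```

Call:
play_rows --series '[{"tx": -0.00027,"ty": 0.00122,"tz": 0,"turn": 0},{"tx": 0,"ty": 0,"tz": 0,"turn": 0},{"tx": 0,"ty": 0,"tz": 0,"turn": 0}]' --gripper 0

```text
time_s: 12.55
position: [0.6135, 0.1753, 0.1281]
tcp_rot: [[0.977, 0.215, 0.0], [0.215, -0.977, -0.0], [0.0, 0.0, -1.0]]
force: [0.9, -0.8, -1.4]
opening: 0.158
```

Call:
play_rows --series '[{"tx": -0.00014,"ty": 0.00061,"tz": 0,"turn": 0},{"tx": 0,"ty": 0,"tz": 0,"turn": 0},{"tx": 0,"ty": 0,"tz": 0,"turn": 0}]' --gripper 0

```text
time_s: 12.85
position: [0.6134, 0.1757, 0.1281]
tcp_rot: [[0.977, 0.215, 0.0], [0.215, -0.977, -0.0], [0.0, 0.0, -1.0]]
force: [0.1, -1.1, -2.2]
opening: 0.158
```

Call:
play_rows --series '[{"tx": -0.00014,"ty": 0.00061,"tz": 0,"turn": 0},{"tx": 0,"ty": 0,"tz": 0,"turn": 0},{"tx": 0,"ty": 0,"tz": 0,"turn": 0}]' --gripper 0

```text
time_s: 13.15
position: [0.6133, 0.1762, 0.1281]
tcp_rot: [[0.977, 0.215, -0.0], [0.215, -0.977, 0.0], [-0.0, -0.0, -1.0]]
force: [0.1, -1.5, -1.3]
opening: 0.157
```

```bash
python3 w.py 11 scene; python3 - <<'E'
import cv2
im=cv2.imread("pics/scene11.png")
cv2.imwrite("pics/s11z.png",cv2.resize(im[150:230,300:396],(720,600),interpolation=cv2.INTER_CUBIC))
E
```

```text
[0.61328655 0.17621246 0.12808013] 12.398091599736702 [ 0.13164039 -1.48800967 -1.31064829] 13.15 0.15702145262782577
```

View pics/s11z.png

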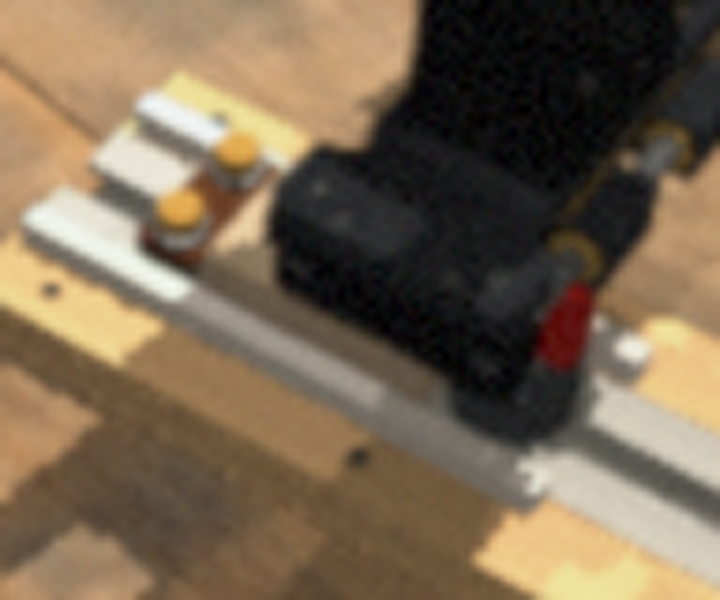

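Call:
play_rows --series '[{"tx": -0.00014,"ty": 0.00061,"tz": 0,"turn": 0},{"tx": 0,"ty": 0,"tz": 0,"turn": 0},{"tx": 0,"ty": 0,"tz": 0,"turn": 0}]' --gripper 0

```text
time_s: 13.5
position: [0.6132, 0.1767, 0.1281]
tcp_rot: [[0.977, 0.215, 0.0], [0.215, -0.977, 0.0], [0.0, 0.0, -1.0]]
force: [-0.3, -1.5, -1.6]
opening: 0.159
```

Call:
play_rows --series '[{"tx": -0.00014,"ty": 0.00061,"tz": 0,"turn": 0},{"tx": 0,"ty": 0,"tz": 0,"turn": 0},{"tx": 0,"ty": 0,"tz": 0,"turn": 0}]' --gripper 0

```text
time_s: 13.8
position: [0.6131, 0.177, 0.1281]
tcp_rot: [[0.977, 0.215, 0.0], [0.215, -0.977, -0.0], [0.0, 0.0, -1.0]]
force: [-0.1, -1.5, -1.1]
opening: 0.16
```

Call:
play_rows --series '[{"tx": -0.00014,"ty": 0.00061,"tz": 0,"turn": 0},{"tx": 0,"ty": 0,"tz": 0,"turn": 0},{"tx": 0,"ty": 0,"tz": 0,"turn": 0}]' --gripper 0

```text
time_s: 14.1
position: [0.6131, 0.1773, 0.1281]
tcp_rot: [[0.977, 0.215, 0.0], [0.215, -0.977, -0.001], [0.0, 0.001, -1.0]]
force: [1.1, -4.0, -1.3]
opening: 0.162
```

Call:
play_rows --series '[{"tx": -0.00014,"ty": 0.00061,"tz": 0,"turn": 0},{"tx": 0,"ty": 0,"tz": 0,"turn": 0},{"tx": 0,"ty": 0,"tz": 0,"turn": 0}]' --gripper 0

```text
time_s: 14.4
position: [0.6131, 0.1774, 0.1282]
tcp_rot: [[0.977, 0.215, 0.001], [0.215, -0.977, -0.001], [0.0, 0.001, -1.0]]
force: [0.7, -6.3, -1.6]
opening: 0.153
```

The stop is felt: motion stalled at y≈0.1774 and the push rose from about 1.5 to 6 N. Now pressing down against the spring.

Call:
play_rows --series '[{"tx": 0,"ty": 0,"tz": -0.002,"turn": 0},{"tx": 0,"ty": 0,"tz": -0.002,"turn": 0},{"tx": 0,"ty": 0,"tz": -0.002,"turn": 0},{"tx": 0,"ty": 0,"tz": -0.002,"turn": 0},{"tx": 0,"ty": 0,"tz": 0,"turn": 0},{"tx": 0,"ty": 0,"tz": 0,"turn": 0},{"tx": 0,"ty": 0,"tz": 0,"turn": 0}]' --gripper 0

```text
time_s: 15.1
position: [0.6137, 0.1775, 0.1235]
tcp_rot: [[0.977, 0.215, 0.002], [0.215, -0.977, -0.001], [0.002, 0.002, -1.0]]
force: [-0.5, -5.8, 6.8]
opening: 0.157
```

Call:
play_rows --series '[{"tx": 0,"ty": 0,"tz": -0.0015,"turn": 0},{"tx": 0,"ty": 0,"tz": -0.001,"turn": 0},{"tx": 0,"ty": 0,"tz": 0,"turn": 0},{"tx": 0,"ty": 0,"tz": 0,"turn": 0}]' --gripper 0

```text
time_s: 15.5
position: [0.6137, 0.1775, 0.1219]
tcp_rot: [[0.977, 0.215, 0.002], [0.215, -0.977, -0.001], [0.002, 0.002, -1.0]]
force: [-1.3, -5.6, 8.2]
opening: 0.16
```

Call:
play_rows --series '[{"tx": 0,"ty": 0,"tz": -0.0006,"turn": 0},{"tx": 0,"ty": 0,"tz": 0,"turn": 0},{"tx": 0,"ty": 0,"tz": 0,"turn": 0.1},{"tx": 0,"ty": 0,"tz": 0,"turn": 0.1},{"tx": 0,"ty": 0,"tz": 0,"turn": 0},{"tx": 0,"ty": 0,"tz": 0,"turn": 0}]' --gripper 0

```text
time_s: 16.1
position: [0.6136, 0.1775, 0.1218]
tcp_rot: [[0.91, 0.414, 0.002], [0.414, -0.91, -0.001], [0.001, 0.002, -1.0]]
force: [-1.6, -6.7, 12.8]
opening: 0.158
```

```bash
python3 -c "
from rig import bot;s=bot.read_state();print(s['moment'],s['force'],s['position'])"
```

```text
[-1.26830375  0.49275545 -0.01595319] [-1.58332841 -6.65763258 12.8359524 ] [0.61360316 0.17749453 0.12184784]
```

```bash
python3 w.py 12 wrist; python3 w.py 13 scene;python3 w.py 14; python3 - <<'E'
import cv2
im=cv2.imread("pics/wrist12.png")
cv2.imwrite("pics/w12z.png",cv2.resize(im[80:280,200:440],(720,600),interpolation=cv2.INTER_CUBIC))
im=cv2.imread("pics/scene13.png")
cv2.imwrite("pics/s13z.png",cv2.resize(im[150:230,300:396],(720,600),interpolation=cv2.INTER_CUBIC))
E
```

```text
[0.61360316 0.17749453 0.12184784] 24.437363650816796 [-1.58332841 -6.65763258 12.8359524 ] 16.1 0.15835609509723536
[0.61360654 0.17746689 0.12184249] 24.43231982662282 [-2.05272515 -5.61120959 11.29774181] 16.15 0.16289289925128794
[0.61360365 0.1775033  0.12184458] 24.43342835143846 [-2.51016147 -5.76626201 11.40990864] 16.2 0.16087725100347355
```

View pics/w12z.png

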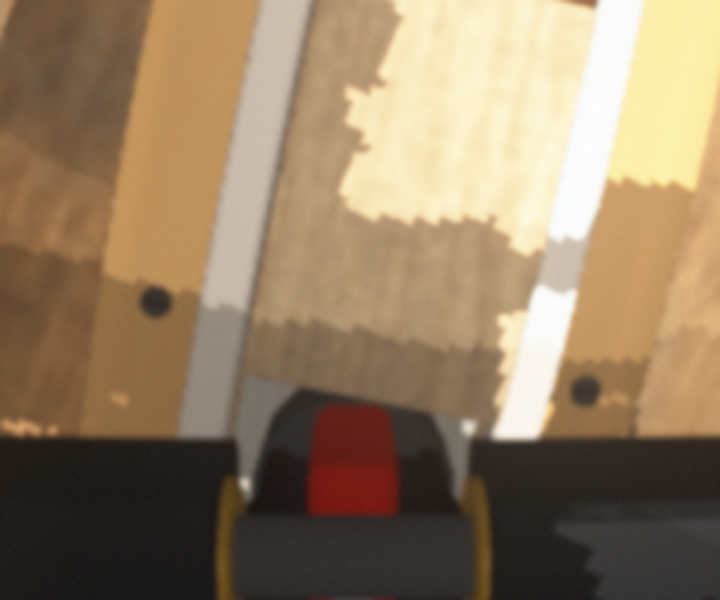

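View pics/s13z.png

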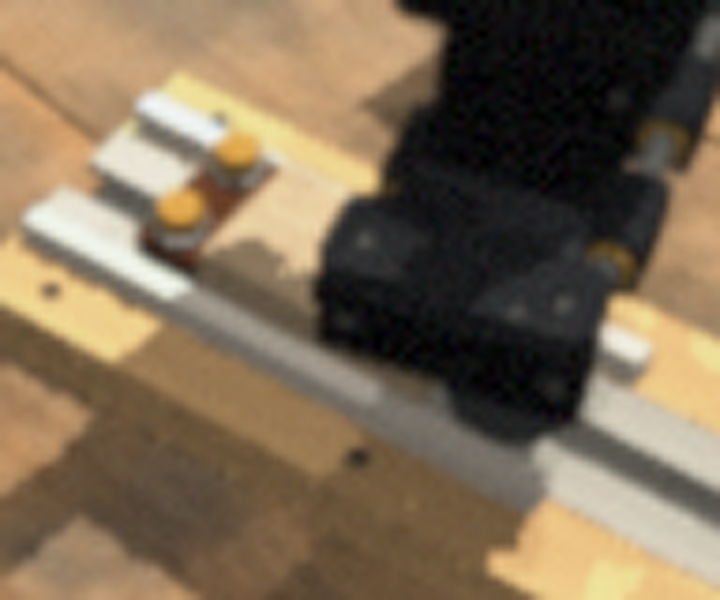

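Call:
play_rows --series '[{"tx": 0,"ty": 0,"tz": 0,"turn": 0.1},{"tx": 0,"ty": 0,"tz": 0,"turn": 0.1},{"tx": 0,"ty": 0,"tz": 0,"turn": 0.1},{"tx": 0,"ty": 0,"tz": 0,"turn": 0.1},{"tx": 0,"ty": 0,"tz": 0,"turn": 0.1},{"tx": 0,"ty": 0,"tz": 0,"turn": 0.1}]' --gripper 0

```text
time_s: 16.8
position: [0.6135, 0.1773, 0.1216]
tcp_rot: [[0.49, 0.872, 0.002], [0.872, -0.49, -0.002], [-0.0, 0.002, -1.0]]
force: [-1.5, -6.5, 10.3]
opening: 0.161
```

Call:
play_rows --series '[{"tx": 0,"ty": 0,"tz": 0,"turn": 0.1},{"tx": 0,"ty": 0,"tz": 0,"turn": 0.1},{"tx": 0,"ty": 0,"tz": 0,"turn": 0.1},{"tx": 0,"ty": 0,"tz": 0,"turn": 0.1},{"tx": 0,"ty": 0,"tz": 0,"turn": 0.1},{"tx": 0,"ty": 0,"tz": 0,"turn": 0.1},{"tx": 0,"ty": 0,"tz": 0,"turn": 0.1},{"tx": 0,"ty": 0,"tz": 0,"turn": 0},{"tx": 0,"ty": 0,"tz": 0,"turn": 0},{"tx": 0,"ty": 0,"tz": 0,"turn": 0}]' --gripper 0

```text
time_s: 17.8
position: [0.6135, 0.1771, 0.1215]
tcp_rot: [[-0.215, 0.977, 0.002], [0.977, 0.215, -0.002], [-0.002, 0.001, -1.0]]
force: [-1.6, -7.4, 10.8]
opening: 0.156
```

```bash
python3 w.py 15 wrist scene; python3 -c "
from rig import bot;s=bot.read_state();print(s['moment'],s['force'],s['position'])"; python3 - <<'E'
import cv2
im=cv2.imread("pics/wrist15.png")
cv2.imwrite("pics/w15z.png",cv2.resize(im[80:280,200:440],(720,600),interpolation=cv2.INTER_CUBIC))
im=cv2.imread("pics/scene15.png")
cv2.imwrite("pics/s15z.png",cv2.resize(im[150:230,300:396],(720,600),interpolation=cv2.INTER_CUBIC))
E
```

```text
[0.61351699 0.17707819 0.12154186] 102.4398758087679 [-1.64610851 -7.4474985  10.83279086] 17.8 0.15573226156618247
[-1.40479684  0.31915868 -0.02316681] [-1.44903536 -6.69747482 10.72997024] [0.61349123 0.17706538 0.12155812]
```

View pics/w15z.png

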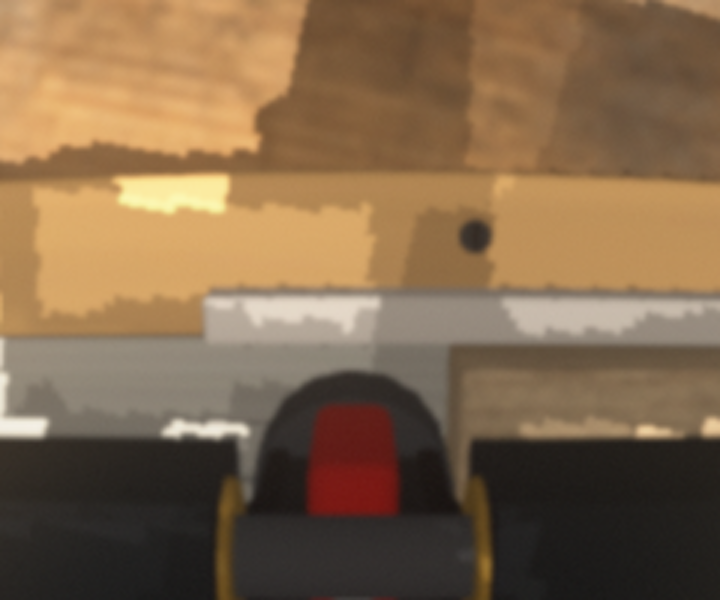

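View pics/s15z.png

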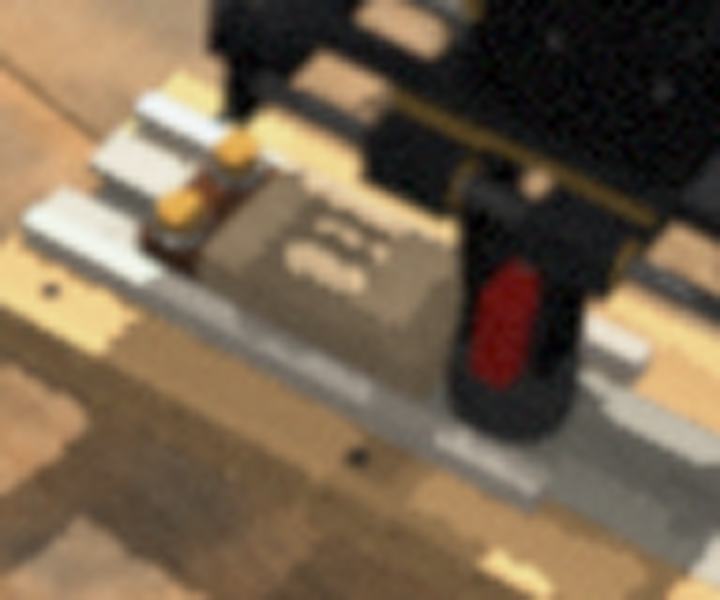

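The knob now lies across the slot and the blank is flat against the stop. I'll ease up so the head seats under the lips before letting go.

Call:
play_rows --series '[{"tx": 0,"ty": 0,"tz": 0.001,"turn": 0},{"tx": 0,"ty": 0,"tz": 0.001,"turn": 0},{"tx": 0,"ty": 0,"tz": 0.001,"turn": 0},{"tx": 0,"ty": 0,"tz": 0,"turn": 0},{"tx": 0,"ty": 0,"tz": 0,"turn": 0}]' --gripper 0

```text
time_s: 18.4
position: [0.6135, 0.177, 0.1235]
tcp_rot: [[-0.215, 0.977, 0.002], [0.977, 0.215, -0.002], [-0.002, 0.001, -1.0]]
force: [-1.3, -7.9, 6.2]
opening: 0.163
```

Call:
play_rows --series '[{"tx": 0,"ty": 0,"tz": 0.001,"turn": 0},{"tx": 0,"ty": 0,"tz": 0.0005,"turn": 0},{"tx": 0,"ty": 0,"tz": 0,"turn": 0},{"tx": 0,"ty": 0,"tz": 0,"turn": 0}]' --gripper 0

```text
time_s: 18.8
position: [0.6135, 0.1771, 0.1242]
tcp_rot: [[-0.215, 0.977, 0.002], [0.977, 0.215, -0.002], [-0.002, 0.001, -1.0]]
force: [-1.9, -7.4, 4.8]
opening: 0.162
```

Call:
play_rows --series '[{"tx": 0,"ty": 0,"tz": 0.001,"turn": 0},{"tx": 0,"ty": 0,"tz": 0,"turn": 0},{"tx": 0,"ty": 0,"tz": 0,"turn": 0}]' --gripper 0

```text
time_s: 19.1
position: [0.6135, 0.1771, 0.1242]
tcp_rot: [[-0.215, 0.977, 0.001], [0.977, 0.215, -0.002], [-0.002, 0.001, -1.0]]
force: [0.9, -7.4, 1.8]
opening: 0.161
```

Call:
play_rows --series '[{"tx": 0,"ty": 0,"tz": 0.0005,"turn": 0},{"tx": 0,"ty": 0,"tz": 0,"turn": 0},{"tx": 0,"ty": 0,"tz": 0,"turn": 0},{"tx": 0,"ty": 0,"tz": 0,"turn": 0},{"tx": 0,"ty": 0,"tz": 0,"turn": 0},{"tx": 0,"ty": 0,"tz": 0,"turn": 0},{"tx": 0,"ty": 0,"tz": 0,"turn": 0},{"tx": 0,"ty": 0,"tz": 0,"turn": 0}]' --gripper 0.5

```text
time_s: 19.9
position: [0.6128, 0.1782, 0.124]
tcp_rot: [[-0.215, 0.977, -0.0], [0.977, 0.215, 0.0], [0.0, -0.0, -1.0]]
force: [-0.3, 0.2, -0.2]
opening: 0.498
```

```bash
python3 w.py 16 wrist scene; python3 - <<'E'
import cv2
im=cv2.imread("pics/wrist16.png")
cv2.imwrite("pics/w16z.png",cv2.resize(im[80:280,200:440],(720,600),interpolation=cv2.INTER_CUBIC))
im=cv2.imread("pics/scene16.png")
cv2.imwrite("pics/s16z.png",cv2.resize(im[150:230,300:396],(720,600),interpolation=cv2.INTER_CUBIC))
E
```

```text
[0.61279072 0.17820624 0.12398843] 102.39658469152644 [-0.25453628  0.22070022 -0.23796111] 19.9 0.4979550922278544
```

View pics/w16z.png

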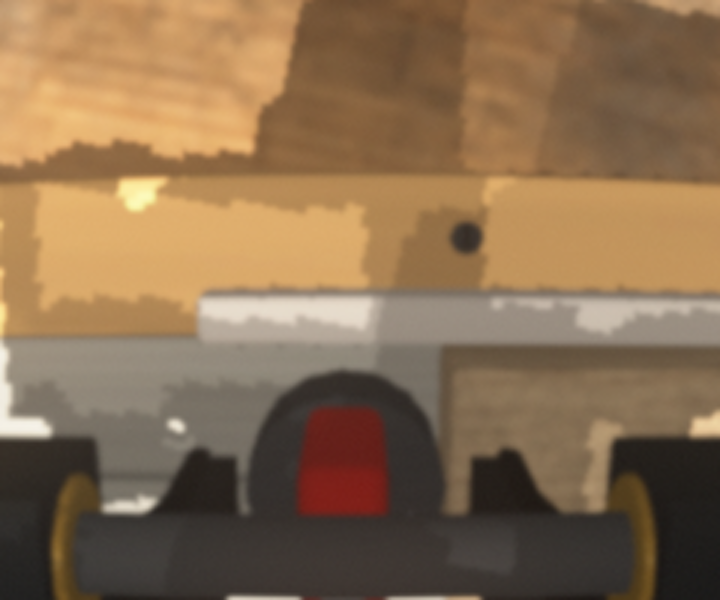

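View pics/s16z.png

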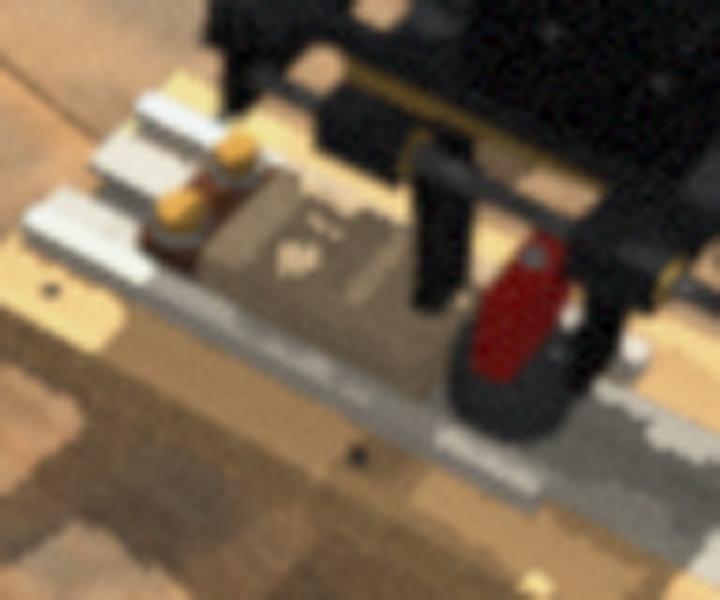

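The stud is free of the fingers, with its foot touching the blank. Rising straight up to check from above.

Call:
play_rows --series '[{"tx": 0,"ty": 0,"tz": 0.02,"turn": 0},{"tx": 0,"ty": 0,"tz": 0.04,"turn": 0},{"tx": 0,"ty": 0,"tz": 0.05,"turn": 0},{"tx": 0,"ty": 0,"tz": 0.05,"turn": 0},{"tx": 0,"ty": 0,"tz": 0.04,"turn": 0},{"tx": 0,"ty": 0,"tz": 0,"turn": 0}]' --gripper 0.5

```text
time_s: 20.6
position: [0.6156, 0.1786, 0.2913]
tcp_rot: [[-0.215, 0.977, 0.013], [0.977, 0.215, 0.001], [-0.001, 0.013, -1.0]]
force: [0.9, 0.2, -0.3]
opening: 0.499
```

Call:
play_rows --series '[{"tx": 0,"ty": -0.05,"tz": 0,"turn": 0},{"tx": 0,"ty": -0.05,"tz": 0,"turn": -0.13},{"tx": 0,"ty": -0.05,"tz": 0,"turn": -0.13},{"tx": 0,"ty": 0,"tz": 0,"turn": -0.13},{"tx": 0,"ty": 0,"tz": 0,"turn": -0.13},{"tx": 0,"ty": 0,"tz": 0,"turn": -0.13},{"tx": 0,"ty": 0,"tz": 0,"turn": -0.13},{"tx": 0,"ty": 0,"tz": 0,"turn": -0.13},{"tx": 0,"ty": 0,"tz": 0,"turn": 0},{"tx": 0,"ty": 0,"tz": 0,"turn": 0}]' --gripper 0.5

```text
time_s: 21.6
position: [0.6125, 0.0582, 0.284]
tcp_rot: [[0.67, 0.743, -0.001], [0.743, -0.67, -0.0], [-0.0, -0.0, -1.0]]
force: [0.2, 0.2, 1.0]
opening: 0.503
```

```bash
python3 w.py 17 wrist scene top; python3 - <<'E'
import cv2
for c,(a,b,e,f) in (("scene17",(150,250,290,410)),("top17",(100,250,240,440))):
  im=cv2.imread(f"pics/{c}.png")
  im=im[a:b,e:f]; k=min(780/im.shape[1],590/im.shape[0]); cv2.imwrite(f"pics/{c}z.png",cv2.resize(im,None,fx=k,fy=k,interpolation=cv2.INTER_CUBIC))
E
```

```text
[0.61252714 0.05815692 0.28396663] 47.96007544666106 [0.19434019 0.1670046  1.00950716] 21.6 0.5025510847415161
```

View pics/scene17z.png

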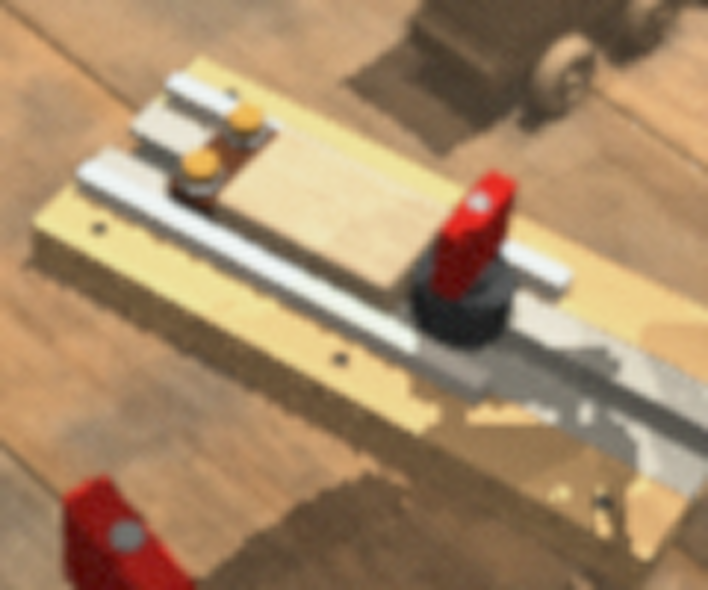

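View pics/wrist17.png

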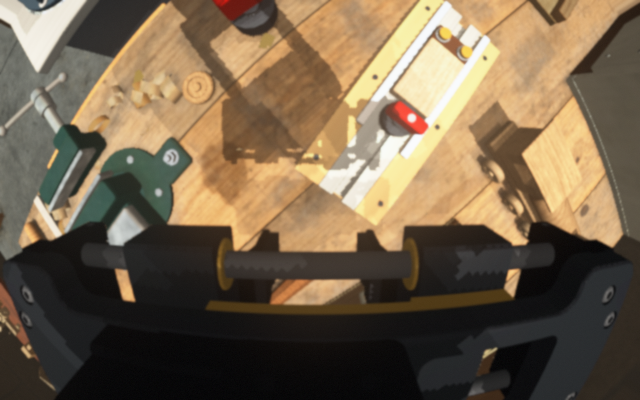

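View pics/top17.png

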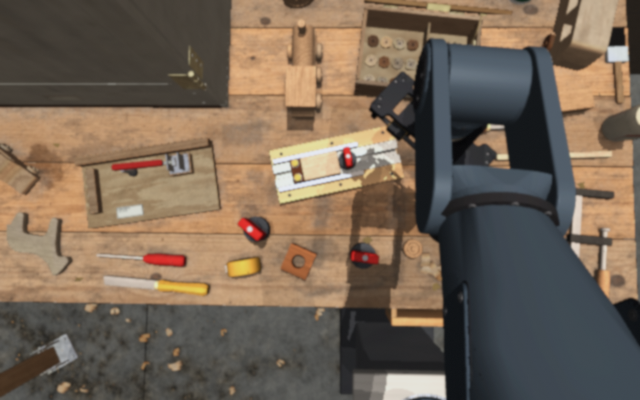

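```bash
python3 - <<'E'
import cv2
im=cv2.imread("pics/wrist17.png")[0:150,360:510]
cv2.imwrite("pics/w17z.png",cv2.resize(im,(600,600),interpolation=cv2.INTER_CUBIC))
E
```

```text
(no output)
```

View pics/w17z.png

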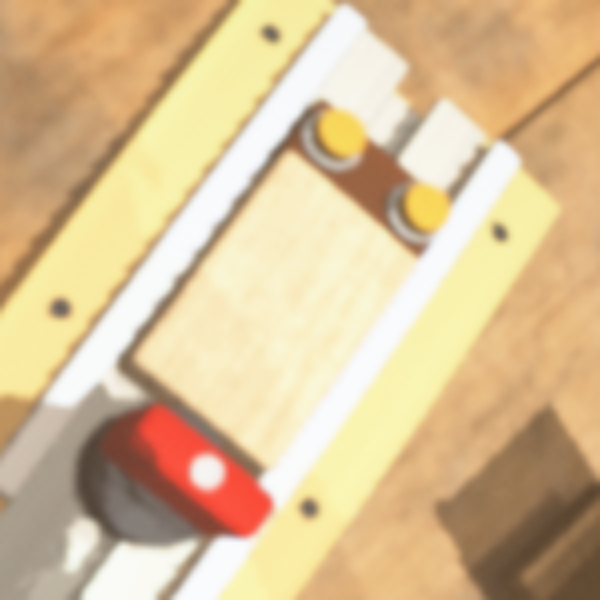

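View pics/top17z.png

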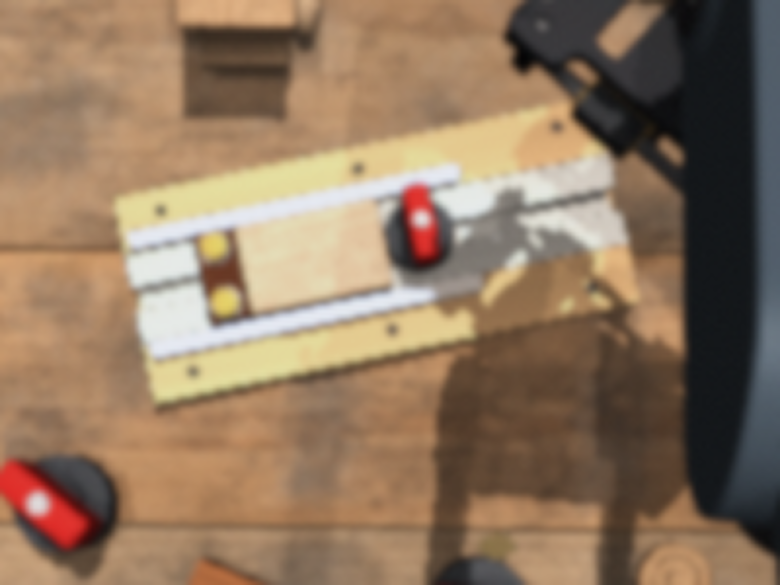

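The blank is flush with the stop, the foot touches the blank, the knob is square across the slot, and the bystanders haven't moved. Handing in.

```bash
python3 -c "
from rig import bot; print(bot.hand_in())"
```

```text
the job is handed in; nothing more can be done
None
```

The stud is locked across the slot with the blank held against the end stop, and I handed the job in at about 21.8 s; it gave no verdict.

- **Slide:** I took the smallest red stud from its block, lowered it into the slot entry and slid it along. The push rose from about 1.5 to 6 N and the motion stalled, about 70 mm along, so I took that as the stop.
- **Lock:** Keeping that push, I pressed the stud down 5–6 mm and turned it 90°. It turned freely, with almost no twisting moment. On easing up, the height stalled at 124.2 mm while the force fell away, so the head is seated under the lips. I then opened the fingers and drew clear.
- **Last checks:** The pictures after retreat show no gap between the blank and the stop, the foot against the blank, and the knob square across the slot. The look-alikes, tape measure and wheel look unmoved.
- **Not confirmed:** I could not read the seat pin or foot travel directly; both are judged from force and pictures. The two estimates of foot travel differed by up to about 1 mm (5.4 mm from height, 6.5 mm from force), both within 4–7 mm.
- **Small faults:** One call was refused as invalid and sent again with all fields. A sideways correction over the slot overshot by about 1.8 mm and was undone before the stud went in.

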